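# Magnetise the T-handle driver

## Task

Make the T-handle driver's tip magnetic for the next luggage screws: first twist the magnetiser's spring-return switch clockwise to its stop and let it spring back, then take the driver from its rack and dip its tip well into the steel pot, driver upright, and keep it there for a moment without pressing hard on the pot. Then hang the driver back in its rack as it was, its bar lying across both side walls, and leave the other things on the table where they are.

Things in the scene. Friction and masses are not known exactly. Their poses are not given: they have to be found in the camera images.
- magnetiser: fixed grey console, 120 (x) x 250 (y) x 50 high, long axis y; origin at the centre of its underside, z up. On top at y = +75 mm stands the open steel pot, at y = -75 mm the switch
- pot_rim (a point): centre of the mouth of the round steel pot on the console, 102 mm above the table; mouth 70 mm inside, 80 mm outside diameter, inner floor 47 mm below the mouth, inside diameter 62 mm near the floor
- switch (a joint): angle of the spring-return switch, rad: 0 at rest, grows clockwise seen from above, stop at 1.2; the spring (about 0.08 N m at the stop) returns it to 0
- switch_grip (a point): point on the switch's vertical axis at the height to grip, 86 mm above the table, 36 mm above the console's top. The switch is a black upright bar 56 long, 14 wide, its top 14 mm above this point and its foot 24 mm below it on a 54 mm disc. The bar's length is this point's x axis (the console's x at rest); the point turns with the switch
- rack: fixed steel rack: base plate 100 (x) x 130 (y) x 12, two upright side walls 80 long (x), 18 thick, tops at 125 mm, at y = +-42 mm (clear gap between them 66 mm), open at both x ends; origin at the centre of its underside, z up
- rack_rest (a point): point midway between the tops of the rack's two walls, at their height (125 mm above the table)
- driver: loose T-handle driver, about 0.25 kg: black crossbar 20 (x) x 125 (y) x 24 high (z), steel shank 10 mm thick straight down from its middle (18 mm thick collar to 26 mm below the origin). Origin at the crossbar's centre, 12 mm above its underside; z up. It starts hanging in the rack, bar across both wall tops, shank between the walls; the bar's middle can be pinched across x from above
- driver_tip (a point): free end of the driver's shank, 102 mm below the crossbar's centre
- wheel: bystander: luggage wheel lying flat, 68 mm diameter, 26 high; origin at the centre of its underside
- bracket: bystander: black wheel bracket, 70 x 80 x 58 high; origin at the centre of its underside
- handle: bystander: black carry handle, 26 (x) x 180 (y) x 46 high; origin at the centre of its underside
- tub: bystander: empty white plastic tub, 110 (x) x 150 (y) x 85 high; origin at the centre of its underside
- bottle: bystander: white bottle, 54 mm diameter, 130 high; origin at the centre of its underside
- airtool: bystander: air screwdriver lying along its x axis, from -90 to +120 mm, 40 wide, 48 high; origin on the table under it
Not all that is in view belongs to the job. Several things have the shape of the driver; the one meant has the colours described above.

How it is judged:
By the outcome, as a careful person would: the job done as asked, in the order asked, and still so for the second after the job is handed in, with the robot touching nothing.
It also fails if it takes over 72 s, if anything falls off the work surface, if the arm or the gripper's body presses on something with over 40 N, if the wrist force passes 120 N, or if a joint passes its speed limit or range.

## Robot

A 6-joint arm with a two-finger parallel gripper is mounted at the origin on the work surface. World frame = base frame: x ahead of the robot, y to its left, z up, the work surface at z = 0. Lengths are in m, angles in rad, forces in N, time in s.
With the tool pointing down it reaches from about 0.275 to 0.725 m from the base axis. Payload 15.9 kg.
Tool frame: the origin (TCP) lies midway between the tips of the shut fingers; the grasp point (between the pads) lies 19 mm behind it; x points along the fingers, y is the direction in which the jaws open and shut, and the axes are right-handed (so a half turn about x gives the same grasp; the last joint's range is limited). The gripper opens to 85 mm and grips with 20 to 120 N. Pads are 22 mm wide; open, the fingers measure 114 mm over their backs; the gripper's body (76 mm by 85 mm) begins 54 mm behind the grasp point. The pads swing forward as they close: fully open they stand 13 mm farther back than shut.
Start: joints at [1.348, 0.213, -0.034, 1.323, 0, 1.571], TCP at [0.11, 0.488, 0.211] pointing down, gripper open.
Joint ranges: [-2.98, 2.98], [-0.74, 1.72], [-1.14, 1.35], [-2.1, 2.04], [-1.57, 1.44], [-3.14, 3.14]. Speed limits (rad/s): [1.89, 1.89, 2.39, 2.57, 3.14, 3.14].

## Interface

Orientations are given as [roll, pitch, yaw] about the fixed x, y, z axes, in that order (R = Rz(yaw) Ry(pitch) Rx(roll)).
In Python, from plant import env gives the robot as it stands. The module is installed in compiled form; this text tells all that it offers.
- The arm moves only by the tool servo_tool, never from a script. Its arguments are lists of equal length, an entry for each row: "fingers": the opening, from -1 (shut) to 1 (fully open), so that 0 is half open; "delta_pos": the shift along the tool's x, y, z normalised to -1 to 1, where 1 is 0.02 m, a list of three; "twist": the turn, a rotation vector about the tool's x, y, z normalised to -1 to 1, where 1 is 4 degrees, a list of three. In form: {"fingers": [fingers, ...], "delta_pos": [[tx, ty, tz], ...], "twist": [[wx, wy, wz], ...]}. A call has exactly 8 rows; each row shifts and turns the pose as measured when the row begins, along the tool's axes as they then stand; what a row does not reach is not made up. A row lasts 1/10 s, in which the tool goes at most 50 mm and 8.59 degrees, less where a joint would pass 70% of its speed; a pose out of reach is approached as far as the arm can. A call with a number of a shift or a turn outside -1 to 1 is refused whole. A call with a gripper value outside its range is refused whole. The fingers move at their own pace and stop on an object; "force" is the grip in N (left out, the last holds). Time passes only in rows, so rows that do not move let the fingers close, or fill a call up. It gives the time, the measured TCP pose, the force and the opening at its end, in the units of the state.
- env.observe(): the state, without advancing time (a new reading comes with each control period).
- env.read_camera(name): name is "scene" or "top" or "wrist"; returns the picture (420x560x3 uint8, red, green, blue); there is no depth.
- env.camera_info(name): a dict with "fx", "fy", "cx", "cy" (pixels), "dist_coeffs" ([k1, k2, p1, p2, k3] as OpenCV has them; the pictures are not rectified), "xyz" and "rotation" of the camera in the world. Camera axes: x right, y up, looking along -z (the intrinsics and any distortion apply to the point x, -y, -z); pixel columns grow to the right and rows downward; lengths in m; the calibration is good to about 2 mm. A picture is of the moment at which its call begins: read the wrist's pose just before it. camera_info takes no time and is no camera call; for the wrist camera it gives the pose at the moment of the call.
- env.hand_in(): hands the job in, once; it reports no verdict.
The state is a dict: "time": time; "joints": joint angles; "joint_vel": joint speeds; "joint_torque": joint torques, N m; "tcp_pos": TCP position; "orientation": TCP orientation; "contact_force": force on the tool from outside, world axes, zero at the start; "ft_torque": the same for the moment, N m; "width": finger opening in m.
Only numpy, scipy, OpenCV 4.12 (cv2) and the standard library are available. Lean on these libraries where they do the work, as an engineer would, in place of code of your own. Each camera call takes 0.05 s, during which the arm holds its last target. There are 200 camera calls.

## Working session

There is one attempt and no reset: what is moved stays moved. The work goes in short steps, Python scripts to look and compute and a tool call to move; the robot and the scene stay as the last step left them, time stands still between calls to the robot, and variables do not carry over. Pictures are saved under pics/ and viewed, about 8 in all and at most 12, crops included, and the job is handed in when it is done.

Besides the shell and the picture viewer there is one more tool, called after "Emit:" as name(argument=value, ...) on one line, values as JSON. servo_tool: Moves the arm, as the interface text tells. Its arguments: {"type":"object","properties":{"fingers":{"type":"array"},"delta_pos":{"type":"array"},"twist":{"type":"array"},"force":{"type":"number"}},"required":["fingers","delta_pos","twist"]}

```bash
mkdir -p pics; cat > h.py <<'E'
import numpy as np, cv2
from plant import env
def snap(n,f):
    im=env.read_camera(n); cv2.imwrite('pics/'+f,im[:,:,::-1]); return im
def ray(ci,u,v):
    K=np.array([[ci['fx'],0,ci['cx']],[0,ci['fy'],ci['cy']],[0,0,1.]])
    p=cv2.undistortPoints(np.array([[[u,v]]],float),K,np.array(ci['dist_coeffs'],float))[0,0]
    return np.array(ci['xyz']),np.array(ci['rotation'])@np.array([p[0],-p[1],-1.])
def at(ci,u,v,z):
    o,d=ray(ci,u,v); return o+d*(z-o[2])/d[2]
def proj(ci,P):
    K=np.array([[ci['fx'],0,ci['cx']],[0,ci['fy'],ci['cy']],[0,0,1.]])
    q=np.array(ci['rotation']).T@(np.array(P,float)-np.array(ci['xyz'])); q=q*[1,-1,-1]
    return cv2.projectPoints(q.reshape(1,1,3),np.zeros(3),np.zeros(3),K,np.array(ci['dist_coeffs'],float))[0].ravel()
def st():
    s=env.observe(); print({k:np.round(s[k],4).tolist() for k in ('time','joints','tcp_pos','orientation','contact_force','width')}); return s
E
python3 - <<'E'
from h import *
st()
a=snap('top','top0.png');b=snap('scene','scene0.png')
for n in('top','scene','wrist'):
    c=env.camera_info(n);print(n,{k:np.round(v,4).tolist() for k,v in c.items()})
E
```

```text
{'time': 0.0, 'joints': [1.348, 0.2134, -0.0351, 1.3235, 0.0, 1.5708], 'tcp_pos': [0.1104, 0.4873, 0.2106], 'orientation': [-1.5832, 1.5697, -1.806], 'contact_force': [-0.0515, 0.2252, 0.1612], 'width': 0.0853}
top {'fx': 512.0948, 'fy': 512.0948, 'cx': 284.1452, 'cy': 209.6005, 'dist_coeffs': [-0.1519, 0.0, 0.0, 0.0, 0.0], 'xyz': [0.2567, -0.0245, 1.4416], 'rotation': [0.2084, -0.0015, -1.6228]}
scene {'fx': 394.7185, 'fy': 394.7185, 'cx': 276.0719, 'cy': 211.2108, 'dist_coeffs': [0.0021, 0.0, 0.0, 0.0, 0.0], 'xyz': [1.3542, 0.2442, 0.6258], 'rotation': [1.0426, 0.0047, 1.8849]}
wrist {'fx': 325.5306, 'fy': 325.5306, 'cx': 280.3437, 'cy': 207.4258, 'dist_coeffs': [-0.0435, 0.0, 0.0, 0.0, 0.0], 'xyz': [0.0466, 0.5012, 0.3738], 'rotation': [-0.2622, 0.0009, 1.3486]}
```

View pics/top0.png

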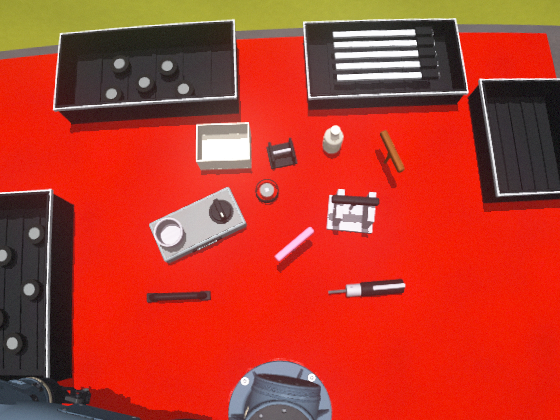

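View pics/scene0.png

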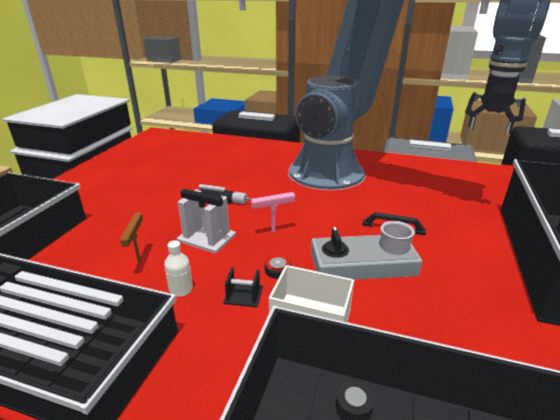

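```bash
python3 - <<'E'
s=open('h.py').read()
s=s.replace("from plant import env","from plant import env\nfrom scipy.spatial.transform import Rotation as Ro").replace("np.array(ci['rotation'])","Ro.from_euler('xyz',ci['rotation']).as_matrix()")
open('h.py','w').write(s)
E
python3 - <<'E'
from h import *
a=cv2.imread('pics/top0.png');b=cv2.imread('pics/scene0.png')
A=cv2.resize(a[180:270,140:260],(480,360),interpolation=cv2.INTER_CUBIC)
B=cv2.resize(a[180:240,320:390],(320,274),interpolation=cv2.INTER_CUBIC)
C=cv2.resize(b[175:285,170:300],(320,270),interpolation=cv2.INTER_CUBIC)
D=cv2.resize(b[215:285,305:430],(480,269),interpolation=cv2.INTER_CUBIC)
m=np.zeros((600,800,3),np.uint8);m[:360,:480]=A;m[:274,480:]=B;m[290:560,480:]=C;m[331:,:480]=D
cv2.imwrite('pics/m1.png',m)
c=env.camera_info('top')
for n,u,v,z in [('pot',171,233,.102),('switch',221,211,.1),('bar',355,201,.137),('pink',295,245,.1),('brown',392,152,.1)]: print(n,at(c,u,v,z).round(3))
E
```

```text
pot [0.491 0.264 0.102]
switch [0.545 0.128 0.1  ]
bar [ 0.545 -0.227  0.137]
pink [ 0.443 -0.065  0.1  ]
brown [ 0.687 -0.348  0.1  ]
```

View pics/m1.png

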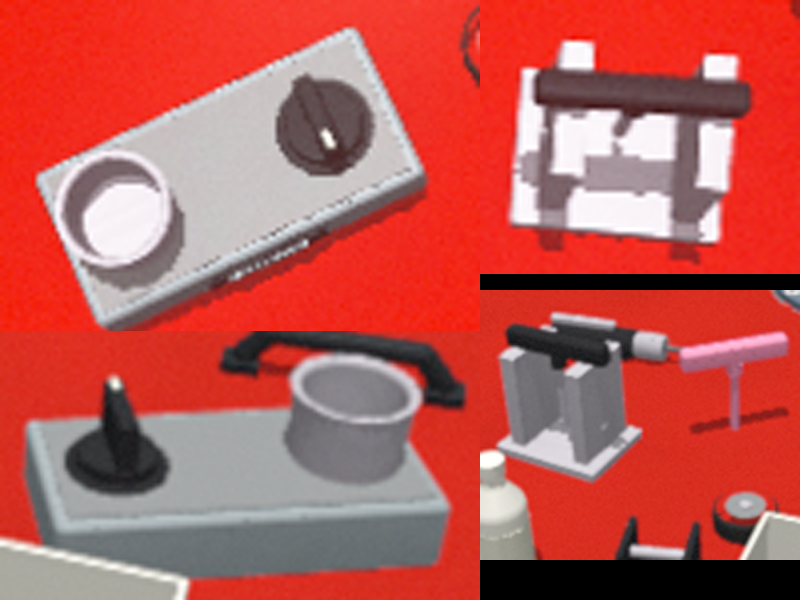

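```bash
cat >> h.py <<'E'
def plan(P,jaw,s=None):
    """shift in tool units and twist (deg about tool xyz) to bring the TCP to P, tool down, tool y at yaw jaw (mod pi)"""
    s=s or env.observe(); R=Ro.from_euler('xyz',s['orientation']).as_matrix()
    d=R.T@(np.array(P)-s['tcp_pos'])/.02
    y=R[:,1]; cur=np.arctan2(y[1],y[0]); 
    for k in (0,1):
        t=cur+((jaw+k*np.pi-cur+np.pi)%(2*np.pi)-np.pi)
        yy=np.array([np.cos(t),np.sin(t),0]);xx=np.array([0,0,-1.]);T=np.c_[xx,yy,np.cross(xx,yy)]
        print('units',d.round(2),'twist units(4deg)',(np.degrees(Ro.from_matrix(R.T@T).as_rotvec())/4).round(2))
E
python3 - <<'E'
from h import *
c=env.camera_info('top');s=st();R=Ro.from_euler('xyz',s['orientation']).as_matrix();print(R.round(3))
q=[at(c,u,v,.05) for u,v in [(149.5,225),(227.5,187),(246,225.5),(166.5,261.5)]]
print(np.round(q,4)); ctr=np.mean(q,0);print('ctr',ctr.round(4))
for i,j in((0,1),(3,2),(0,3),(1,2)): d=q[j]-q[i];print(np.linalg.norm(d[:2]).round(4),np.degrees(np.arctan2(d[1],d[0])).round(1))
# bar mask
a=cv2.imread('pics/top0.png').astype(int)
m=((a.max(2)<75)).astype(np.uint8);m[:190]=0;m[209:]=0;m[:,:328]=0;m[:,384:]=0
m=cv2.morphologyEx(m,cv2.MORPH_OPEN,np.ones((4,4),np.uint8))
cs=max(cv2.findContours(m,0,1)[0],key=cv2.contourArea);r=cv2.minAreaRect(cs);print(r,cv2.boundingRect(cs))
bp=cv2.boxPoints(r);w=np.array([at(c,*p,.145) for p in bp]);print(w.round(4),w.mean(0).round(4))
E
```

```text
{'time': 0.1, 'joints': [1.348, 0.2133, -0.0349, 1.3235, 0.0, 1.5708], 'tcp_pos': [0.1104, 0.4874, 0.2107], 'orientation': [-1.5738, 1.5699, -1.7966], 'contact_force': [0.2879, 0.3821, 0.9407], 'width': 0.0855}
[[-0.     0.221  0.975]
 [-0.001  0.975 -0.221]
 [-1.    -0.001 -0.   ]]
[[0.5259 0.3355 0.05  ]
 [0.6234 0.1137 0.05  ]
 [0.511  0.0657 0.05  ]
 [0.4217 0.2882 0.05  ]]
ctr [0.5205 0.2008 0.05  ]
0.2422 -66.3
0.2397 -68.1
0.1145 -155.6
0.1222 -156.9Traceback (most recent call last):
  File "<stdin>", line 10, in <module>
ValueError: max() iterable argument is empty
```

Emit:
servo_tool(fingers=[1,1,1,1,1,1,1,1], delta_pos=[[0,-0.5,1],[0,-0.5,1],[0,-0.5,1],[0,-0.5,1],[0,-0.5,1],[0,-0.5,1],[0,-0.5,1],[0,-0.5,1]], twist=[[0,0,0],[0,0,0],[0,0,0],[0,0,0],[0,0,0],[0,0,0],[0,0,0],[0,0,0]])

```text
time: 0.9
tcp_pos: [0.2512, 0.3697, 0.2083]
orientation: [-1.794, 1.565, -2.012]
contact_force: [-0.4, 1.1, 0.8]
width: 0.0855
```

Emit:
servo_tool(fingers=[1,1,1,1,1,1,1,1], delta_pos=[[0,-0.5,1],[0,-0.5,1],[0,-0.5,1],[0,-0.5,1],[0,-0.5,1],[0,-0.5,1],[0,-0.5,1],[0,-0.5,1]], twist=[[0,0,0],[0,0,0],[0,0,0],[0,0,0],[0,0,0],[0,0,0],[0,0,0],[0,0,0]])

```text
time: 1.7
tcp_pos: [0.3942, 0.2504, 0.2067]
orientation: [-1.956, 1.561, -2.174]
contact_force: [0.7, 0.8, 0.8]
width: 0.0857
```

```bash
python3 - <<'E'
from h import *
st();plan([.549,.131,.2],np.radians(113))
E
```

```text
{'time': 1.7, 'joints': [0.5686, 0.1549, -0.1165, 1.3086, -0.0039, 0.7868], 'tcp_pos': [0.3942, 0.2504, 0.2067], 'orientation': [-1.9562, 1.5608, -2.1744], 'contact_force': [0.7385, 0.76, 0.8102], 'width': 0.0857}
units [ 0.34 -4.15  8.85] twist units(4deg) [-8.87 -0.09  0.11]
units [ 0.34 -4.15  8.85] twist units(4deg) [36.12  0.15  0.12]
```

Emit:
servo_tool(fingers=[1,1,1,1,1,1,1,1], delta_pos=[[0,-0.5,1],[0,-0.5,1],[0,-0.5,1],[0,-0.5,1],[0,-0.5,1],[0,-0.5,1],[0,-0.5,1],[0,-0.5,1]], twist=[[0,0,0],[0,0,0],[0,0,0],[0,0,0],[0,0,0],[0,0,0],[0,0,0],[0,0,0]])

```text
time: 2.5
tcp_pos: [0.5371, 0.1313, 0.2044]
orientation: [-2.159, 1.557, -2.378]
contact_force: [-0.2, -0.8, 0.1]
width: 0.0855
```

Emit:
servo_tool(fingers=[1,1,1,1,1,1,1,1], delta_pos=[[0,0,0.3],[0,0,0],[0,0,0],[0,0,0],[0,0,0],[0,0,0],[0,0,0],[0,0,0]], twist=[[-1,0,0],[-1,0,0],[-1,0,0],[-1,0,0],[-1,0,0],[-1,0,0],[-1,0,0],[-1,0,0]])

```text
time: 3.3
tcp_pos: [0.5438, 0.1268, 0.2004]
orientation: [-2.892, 1.55, -2.536]
contact_force: [0.5, -0.1, -0.7]
width: 0.0856
```

```bash
python3 - <<'E'
from h import *
st();plan([.549,.131,.2],np.radians(113))
c=env.camera_info('wrist');im=snap('wrist','w1.png')
print(c['xyz'],c['rotation'],proj(c,[.549,.131,.1]),proj(c,[.491,.267,.102]))
E
```

```text
{'time': 3.3, 'joints': [0.2336, 0.3566, 0.1314, 1.365, -0.0076, -0.1231], 'tcp_pos': [0.5438, 0.1268, 0.2004], 'orientation': [-2.8925, 1.55, -2.5358], 'contact_force': [0.4509, -0.118, -0.6681], 'width': 0.0856}
units [0.01 0.11 0.32] twist units(4deg) [-0.64 -0.29  0.07]
units [0.01 0.11 0.32] twist units(4deg) [44.36  0.1   0.45]
[0.4852391  0.10511178 0.36476137] [-0.24203519  0.00518504  1.92819801] [284.2936932  211.38786723] [460.43849606 204.36353103]
```

View pics/w1.png

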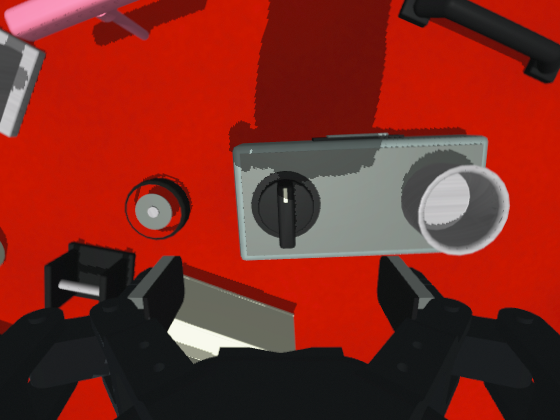

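```bash
python3 - <<'E'
from h import *
c=env.camera_info('wrist')
print('disc',at(c,286.5,206,.06).round(4),'pot',at(c,464,210,.102).round(4))
q=[at(c,u,v,.05) for u,v in [(235,145),(487,138),(493,246),(242,259)]];print(np.round(q,4),np.mean(q,0).round(4))
for i,j in((0,1),(3,2),(0,3),(1,2)): d=q[j]-q[i];print(np.linalg.norm(d[:2]).round(4),np.degrees(np.arctan2(d[1],d[0])).round(1))
im=cv2.imread('pics/w1.png');g=im[150:270,230:350].max(2)
m=(g<45).astype(np.uint8)
A=cv2.resize(im[160:260,240:340],(500,500),interpolation=cv2.INTER_CUBIC)
A=cv2.convertScaleAbs(A,alpha=2.5,beta=0);cv2.imwrite('pics/c1.png',A)
E
```

```text
disc [0.5528 0.135  0.06  ] pot [0.4935 0.2719 0.102 ]
[[0.5165 0.0687 0.05  ]
 [0.4236 0.2922 0.05  ]
 [0.5184 0.353  0.05  ]
 [0.6243 0.1131 0.05  ]] [0.5207 0.2068 0.05  ]
0.2421 112.6
0.2621 113.8
0.1165 22.4
0.1126 32.6
```

View pics/c1.png

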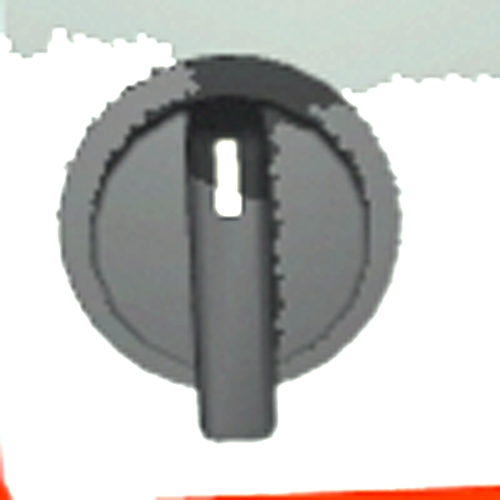

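```bash
python3 - <<'E'
from h import *
c=env.camera_info('wrist')
f=lambda u,v,z:at(c,240+u/5,160+v/5,z)
a=f(228,103,.1);b=f(238,438,.1);d=b-a
print((a+b)/2,np.linalg.norm(d),np.degrees(np.arctan2(d[1],d[0])))
print(f(230,222,.055),f(230,230,.062))
E
```

```text
[0.55111842 0.13396589 0.1       ] 0.05848350698166853 22.65768054631866
[0.55253256 0.13450922 0.055     ] [0.5524824  0.13440158 0.062     ]
```

```bash
python3 - <<'E'
from h import *
plan([.5515,.1343,.068],np.radians(112.7))
E
```

```text
units [6.6  0.25 0.63] twist units(4deg) [-0.5  -0.29  0.07]
units [6.6  0.25 0.63] twist units(4deg) [44.5   0.1   0.45]
```

Emit:
servo_tool(fingers=[1,1,1,1,1,1,1,1], delta_pos=[[0,0.15,0.4],[0,0.1,0.23],[1,0,0],[1,0,0],[0.5,0,0],[0.5,0,0],[0,0,0],[0,0,0]], twist=[[-0.3,-0.29,0.07],[-0.2,0,0],[0,0,0],[0,0,0],[0,0,0],[0,0,0],[0,0,0],[0,0,0]])

```text
time: 4.15
tcp_pos: [0.556, 0.1381, 0.1384]
orientation: [0.207, 1.567, 0.6]
contact_force: [0.2, 0.1, 0.3]
width: 0.0855
```

```bash
python3 - <<'E'
from h import *
plan([.5515,.1343,.068],np.radians(112.7))
E
```

```text
units [ 3.52 -0.09 -0.29] twist units(4deg) [-0.04  0.05 -0.01]
units [ 3.52 -0.09 -0.29] twist units(4deg) [ 4.496e+01 -2.000e-02 -8.000e-02]
```

Emit:
servo_tool(fingers=[1,1,1,1,1,1,1,1], delta_pos=[[0,-0.09,-0.29],[0.8,0,0],[0.8,0,0],[0.7,0,0],[0.6,0,0],[0.5,0,0],[0,0,0],[0,0,0]], twist=[[0,0.05,0],[0,0,0],[0,0,0],[0,0,0],[0,0,0],[0,0,0],[0,0,0],[0,0,0]])

```text
time: 4.95
tcp_pos: [0.553, 0.1336, 0.0728]
orientation: [-0.093, 1.565, 0.299]
contact_force: [-0.3, -0.2, 0.2]
width: 0.0852
```

```bash
python3 - <<'E'
from h import *
st();plan([.5515,.1343,.068],np.radians(112.7))
E
```

```text
{'time': 4.95, 'joints': [0.2368, 0.4088, -0.1203, 1.0355, 0.0004, -0.1556], 'tcp_pos': [0.553, 0.1336, 0.0728], 'orientation': [-0.0929, 1.5646, 0.2995], 'contact_force': [-0.3111, -0.2217, 0.1564], 'width': 0.0852}
units [ 0.24  0.06 -0.06] twist units(4deg) [-0.06  0.09  0.01]
units [ 0.24  0.06 -0.06] twist units(4deg) [ 4.494e+01  1.000e-02 -1.400e-01]
```

Emit:
servo_tool(fingers=[-1,-1,-1,-1,-1,-1,-1,-1], delta_pos=[[0.2,0.05,-0.05],[0,0,0],[0,0,0],[0,0,0],[0,0,0],[0,0,0],[0,0,0],[0,0,0]], twist=[[0,0,0],[0,0,0],[0,0,0],[0,0,0],[0,0,0],[0,0,0],[0,0,0],[0,0,0]], force=25)

```text
time: 5.75
tcp_pos: [0.5526, 0.1344, 0.0703]
orientation: [-0.113, 1.562, 0.28]
contact_force: [-1.6, 0.3, 0.2]
width: 0.0126
```

Emit:
servo_tool(fingers=[-1,-1,-1,-1,-1,-1,-1,-1], delta_pos=[[0,0,0],[0,0,0],[0,0,0],[0,0,0],[0,0,0],[0,0,0],[0,0,0],[0,0,0]], twist=[[1,0,0],[1,0,0],[1,0,0],[1,0,0],[1,0,0],[1,0,0],[1,0,0],[1,0,0]])

```text
time: 6.55
tcp_pos: [0.5525, 0.1353, 0.0703]
orientation: [0.649, 1.562, 0.463]
contact_force: [-0.8, 0.5, 0.1]
width: 0.013
```

```bash
python3 - <<'E'
from h import *
s=st();print(s['ft_torque']);plan([.5525,.134,.07],np.radians(112.7-68.75))
E
```

```text
{'time': 6.55, 'joints': [0.239, 0.4083, -0.128, 1.0259, 0.002, 0.4251], 'tcp_pos': [0.5525, 0.1353, 0.0703], 'orientation': [0.6486, 1.562, 0.4626], 'contact_force': [-0.7826, 0.4918, 0.0951], 'width': 0.013}
[0.15024812 0.09012012 0.04782216]
units [ 0.01 -0.06  0.01] twist units(4deg) [ 8.85  0.07 -0.11]
units [ 0.01 -0.06  0.01] twist units(4deg) [-36.15   0.14   0.1 ]
```

Emit:
servo_tool(fingers=[-1,-1,-1,-1,-1,-1,-1,-1], delta_pos=[[0,-0.05,0],[0,0,0],[0,0,0],[0,0,0],[0,0,0],[0,0,0],[0,0,0],[0,0,0]], twist=[[1,0,0],[1,0,0],[1,0,0],[1,0,0],[1,0,0],[1,0,0],[1,0,0],[1,0,0]])

```text
time: 7.35
tcp_pos: [0.5528, 0.1362, 0.0703]
orientation: [1.45, 1.56, 0.684]
contact_force: [1.4, 1.2, -0.3]
width: 0.0132
```

Emit:
servo_tool(fingers=[-1,-1,-1,-1,-1,-1,-1,-1], delta_pos=[[0,0,0],[0,0,0],[0,0,0],[0,0,0],[0,0,0],[0,0,0],[0,0,0],[0,0,0]], twist=[[0.7,0,0],[0.7,0,0],[0.7,0,0],[0.7,0,0],[0.5,0,0],[0.5,0,0],[0.5,0,0],[0.5,0,0]])

```text
time: 8.15
tcp_pos: [0.5523, 0.1374, 0.0706]
orientation: [1.885, 1.559, 0.776]
contact_force: [0.6, -1.6, -0.1]
width: 0.0129
```

```bash
python3 - <<'E'
from h import *
s=st();print(s['ft_torque']);plan([.5525,.134,.07],np.radians(112.7-68.75))
snap('wrist','w2.png')
E
```

```text
{'time': 8.15, 'joints': [0.2404, 0.4076, -0.1281, 1.0252, 0.0058, 1.3497], 'tcp_pos': [0.5523, 0.1374, 0.0706], 'orientation': [1.8854, 1.5594, 0.7762], 'contact_force': [0.5571, -1.5939, -0.1453], 'width': 0.0129}
[-0.25426498  0.01992025  1.964883  ]
units [ 0.03 -0.07  0.16] twist units(4deg) [-4.38 -0.03 -0.16]
units [ 0.03 -0.07  0.16] twist units(4deg) [ 4.062e+01 -2.300e-01  4.000e-02]
```

View pics/w2.png

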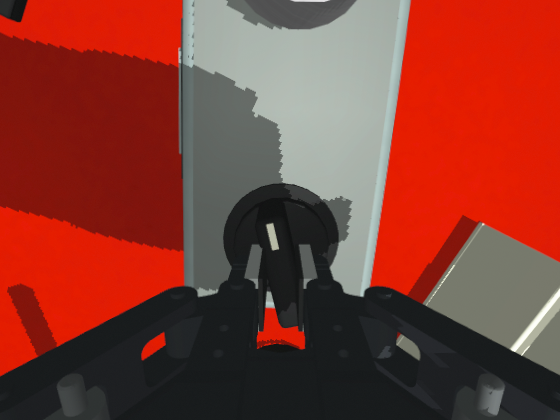

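Emit:
servo_tool(fingers=[-1,-1,-1,-1,1,1,1,1], delta_pos=[[0,0,0],[0,0,0],[0,0,0],[0,0,0],[0,0,0],[0,0,0],[0,0,0],[0,0,0]], twist=[[-1,0,0],[-1,0,0],[-1,0,0],[-0.6,0,0],[0,0,0],[0,0,0],[0,0,0],[0,0,0]])

```text
time: 9.0
tcp_pos: [0.5519, 0.1375, 0.0703]
orientation: [1.678, 1.56, 0.829]
contact_force: [-0.1, 0.3, -0.1]
width: 0.0707
```

Emit:
servo_tool(fingers=[1,1,1,1,1,1,1,1], delta_pos=[[0,-0.1,0.15],[0,0,0],[0,0,0],[0,0,0],[0,0,0],[0,0,0],[0,0,0],[0,0,0]], twist=[[0,0,0],[0,0,0],[0,0,0],[0,0,0],[0,0,0],[0,0,0],[0,0,0],[0,0,0]])

```text
time: 9.8
tcp_pos: [0.5525, 0.1335, 0.0704]
orientation: [1.677, 1.56, 0.827]
contact_force: [-0.5, 0.1, 0.2]
width: 0.0855
```

Emit:
servo_tool(fingers=[1,1,1,1,1,1,1,1], delta_pos=[[-1,0,0],[-1,0,0],[-1,0,0],[-1,0,0],[-1,0,0],[-1,0,0],[-1,0,0],[-1,0,0]], twist=[[0,0,0],[0,0,0],[0,0,0],[0,0,0],[0,0,0],[0,0,0],[0,0,0],[0,0,0]])

```text
time: 10.6
tcp_pos: [0.5492, 0.1319, 0.2335]
orientation: [2.147, 1.564, 1.298]
contact_force: [-1.0, 0.2, 0.2]
width: 0.0853
```

```bash
python3 - <<'E'
from h import *
s=st();plan([.545,-.227,.21],np.radians(-4.5))
snap('wrist','w3.png')
E
```

```text
{'time': 10.6, 'joints': [0.2321, 0.3459, 0.1995, 1.421, 0.0061, 1.0814], 'tcp_pos': [0.5492, 0.1319, 0.2335], 'orientation': [2.1471, 1.5638, 1.2978], 'contact_force': [-1.0078, 0.2134, 0.2254], 'width': 0.0853}
units [  1.05 -12.02  13.34] twist units(4deg) [11.46 -0.08 -0.06]
units [  1.05 -12.02  13.34] twist units(4deg) [-33.54   0.07  -0.11]
```

View pics/w3.png

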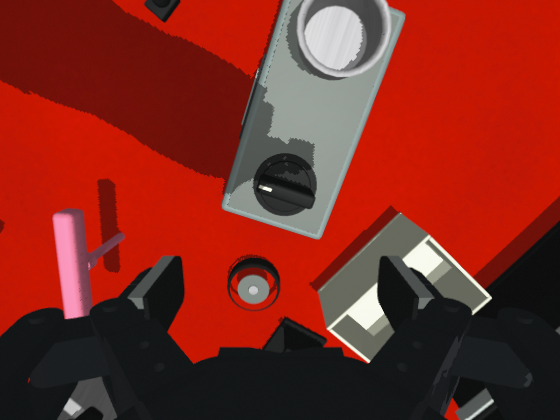

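Emit:
servo_tool(fingers=[1,1,1,1,1,1,1,1], delta_pos=[[0,-0.9,1],[0,-0.9,1],[0,-0.9,1],[0,-0.9,1],[0,-0.9,1],[0,-0.9,1],[0,-0.9,1],[0,-0.9,1]], twist=[[0,0,0],[0,0,0],[0,0,0],[0,0,0],[0,0,0],[0,0,0],[0,0,0],[0,0,0]])

```text
time: 11.45
tcp_pos: [0.5488, -0.0874, 0.236]
orientation: [1.606, 1.558, 0.762]
contact_force: [0.8, 1.1, 0.0]
width: 0.0854
```

Emit:
servo_tool(fingers=[1,1,1,1,1,1,1,1], delta_pos=[[0,-0.9,1],[0,-0.9,1],[0,-0.9,1],[0,-0.9,1],[0,-0.9,1],[0,0,0],[0,0,0],[0,0,0]], twist=[[0,0,0],[0,0,0],[0,0,0],[0,0,0],[0,0,0],[1,0,0],[1,0,0],[1,0,0]])

```text
time: 12.25
tcp_pos: [0.5467, -0.2318, 0.2332]
orientation: [1.856, 1.559, 0.792]
contact_force: [0.9, 0.2, -0.4]
width: 0.0851
```

Emit:
servo_tool(fingers=[1,1,1,1,1,1,1,1], delta_pos=[[0,0,0],[0,0,0],[0,0,0],[0,0,0],[0,0,0],[0,0,0],[0,0,0],[0,0,0]], twist=[[1,0,0],[1,0,0],[1,0,0],[1,0,0],[1,0,0],[1,0,0],[1,0,0],[1,0,0]])

```text
time: 13.05
tcp_pos: [0.5465, -0.232, 0.2318]
orientation: [2.513, 1.559, 0.867]
contact_force: [-1.3, 0.4, -0.1]
width: 0.0854
```

```bash
python3 - <<'E'
from h import *
s=st();plan([.545,-.227,.21],np.radians(-4.5))
c=env.camera_info('wrist');im=snap('wrist','w4.png');print(c['xyz'],c['rotation'],proj(c,[.545,-.227,.149]))
E
```

```text
{'time': 13.05, 'joints': [-0.4077, 0.4105, 0.289, 1.4459, 0.0111, 1.2385], 'tcp_pos': [0.5465, -0.232, 0.2318], 'orientation': [2.5132, 1.5592, 0.867], 'contact_force': [-1.3412, 0.4102, -0.084], 'width': 0.0854}
units [ 1.09 -0.1  -0.23] twist units(4deg) [ 0.05 -0.13 -0.1 ]
units [ 1.09 -0.1  -0.23] twist units(4deg) [-44.95   0.15  -0.21]
[ 0.55018169 -0.16896085  0.39551595] [-0.25251126 -0.00705909 -0.07484109] [277.04320955 200.78123245]
```

View pics/w4.png

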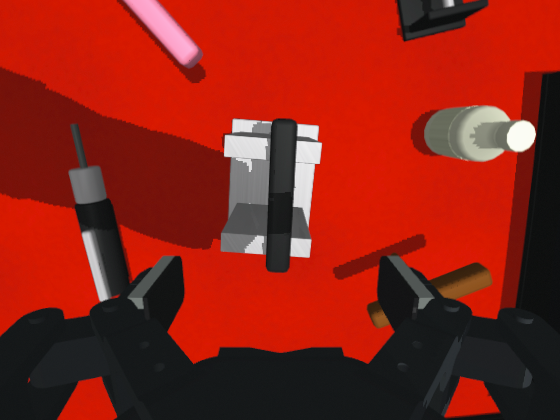

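```bash
python3 - <<'E'
from h import *
c=env.camera_info('wrist');im=cv2.imread('pics/w4.png')
g=im.max(2);m=(g<90).astype(np.uint8);m[:110]=0;m[280:]=0;m[:,:255]=0;m[:,305:]=0
m=cv2.morphologyEx(m,cv2.MORPH_OPEN,np.ones((9,9),np.uint8))
cs=max(cv2.findContours(m,0,1)[0],key=cv2.contourArea);r=cv2.minAreaRect(cs);print(r,cv2.boundingRect(cs))
b=cv2.boxPoints(r);w=np.array([at(c,*p,.145) for p in b]);print(w.round(4));ctr=w.mean(0)
e=[at(c,284,119,.145),at(c,278.5,271,.145)];d=e[0]-e[1];print('bar',np.mean(e,0).round(4),np.linalg.norm(d).round(4),np.degrees(np.arctan2(d[1],d[0])).round(1),ctr.round(4))
for q in [(224,135),(321,140),(321,164),(224,158),(222,235),(311,239),(310,258),(221,252)]: print(q,at(c,*q,.125).round(4))
E
```

```text
((279.5, 195.0), (152.0, 49.0), 90.0) (255, 119, 50, 153)
[[ 0.5337 -0.1642  0.145 ]
 [ 0.5701 -0.1671  0.145 ]
 [ 0.5625 -0.2901  0.145 ]
 [ 0.5216 -0.2867  0.145 ]]
bar [ 0.5482 -0.2271  0.145 ] 0.1231 83.5 [ 0.547 -0.227  0.145]
(224, 135) [ 0.506  -0.1743  0.125 ]
(321, 140) [ 0.5845 -0.1847  0.125 ]
(321, 164) [ 0.5835 -0.2043  0.125 ]
(224, 158) [ 0.5037 -0.1929  0.125 ]
(222, 235) [ 0.4938 -0.2595  0.125 ]
(311, 239) [ 0.5715 -0.2695  0.125 ]
(310, 258) [ 0.5696 -0.2875  0.125 ]
(221, 252) [ 0.4909 -0.2753  0.125 ]
```

```bash
python3 - <<'E'
from h import *
plan([.5482,-.2271,.119],np.radians(-6.5))
E
```

```text
units [ 5.64  0.03 -0.2 ] twist units(4deg) [ 0.48 -0.14 -0.09]
units [ 5.64  0.03 -0.2 ] twist units(4deg) [-44.52   0.15  -0.21]
```

Emit:
servo_tool(fingers=[1,1,1,1,1,1,1,1], delta_pos=[[0,0.03,-0.2],[0,0,0],[1,0,0],[1,0,0],[1,0,0],[0.5,0,0],[0,0,0],[0,0,0]], twist=[[0.48,-0.14,-0.09],[0,0,0],[0,0,0],[0,0,0],[0,0,0],[0,0,0],[0,0,0],[0,0,0]])

```text
time: 13.9
tcp_pos: [0.5479, -0.2287, 0.1603]
orientation: [1.583, 1.568, -0.088]
contact_force: [0.2, 0.5, 1.4]
width: 0.0853
```

```bash
python3 - <<'E'
from h import *
plan([.5482,-.2271,.119],np.radians(-6.5))
E
```

```text
units [ 2.06  0.   -0.08] twist units(4deg) [ 0.18 -0.   -0.04]
units [ 2.06  0.   -0.08] twist units(4deg) [-44.82   0.06  -0.  ]
```

Emit:
servo_tool(fingers=[1,1,1,1,1,1,1,1], delta_pos=[[0.5,0,-0.08],[0.5,0,0],[0.5,0,0],[0.4,0,0],[0.15,0,0],[0,0,0],[0,0,0],[0,0,0]], twist=[[0.18,0,-0.04],[0,0,0],[0,0,0],[0,0,0],[0,0,0],[0,0,0],[0,0,0],[0,0,0]])

```text
time: 14.7
tcp_pos: [0.5492, -0.2274, 0.1176]
orientation: [1.308, 1.569, -0.376]
contact_force: [1.1, -0.3, 0.3]
width: 0.0859
```

```bash
python3 - <<'E'
from h import *
st();plan([.5482,-.2271,.119],np.radians(-6.5))
E
```

```text
{'time': 14.7, 'joints': [-0.3926, 0.4361, 0.0387, 1.1713, 0.0, 1.2917], 'tcp_pos': [0.5492, -0.2274, 0.1176], 'orientation': [1.3085, 1.5686, -0.3758], 'contact_force': [1.0931, -0.2681, 0.2993], 'width': 0.0859}
units [-0.07 -0.05 -0.01] twist units(4deg) [-0.    0.01 -0.03]
units [-0.07 -0.05 -0.01] twist units(4deg) [ 4.5e+01 -5.0e-02 -1.0e-02]
```

Emit:
servo_tool(fingers=[-1,-1,-1,-1,-1,-1,-1,-1], delta_pos=[[-0.07,-0.05,0],[0,0,0],[0,0,0],[0,0,0],[0,0,0],[0,0,0],[0,0,0],[0,0,0]], twist=[[0,0,0],[0,0,0],[0,0,0],[0,0,0],[0,0,0],[0,0,0],[0,0,0],[0,0,0]], force=50)

```text
time: 15.5
tcp_pos: [0.5486, -0.2275, 0.1203]
orientation: [1.295, 1.567, -0.389]
contact_force: [-0.4, 0.3, 0.6]
width: 0.0182
```

```bash
python3 - <<'E'
from h import *
s=st();print(np.degrees(np.arctan2(*Ro.from_euler('xyz',s['orientation']).as_matrix()[[1,0],1])))
E
```

```text
{'time': 15.5, 'joints': [-0.3931, 0.4321, 0.0397, 1.1745, 0.0, 1.2912], 'tcp_pos': [0.5486, -0.2275, 0.1203], 'orientation': [1.2951, 1.5669, -0.3893], 'contact_force': [-0.4452, 0.2938, 0.6132], 'width': 0.0182}
-6.508013685614214
```

Emit:
servo_tool(fingers=[-1,-1,-1,-1,-1,-1,-1,-1], delta_pos=[[-0.3,0,0],[-0.5,0,0],[-0.8,0,0],[-0.8,0,0],[-0.8,0,0],[-0.8,0,0],[-0.8,0,0],[-0.8,0,0]], twist=[[0,0,0],[0,0,0],[0,0,0],[0,0,0],[0,0,0],[0,0,0],[0,0,0],[0,0,0]])

```text
time: 16.3
tcp_pos: [0.5468, -0.2267, 0.239]
orientation: [1.313, 1.57, -0.371]
contact_force: [0.7, -0.7, -3.1]
width: 0.0184
```

```bash
python3 - <<'E'
from h import *
st();plan([.493,.2715,.25],np.radians(-6.5))
E
```

```text
{'time': 16.3, 'joints': [-0.3931, 0.4097, 0.3059, 1.4658, 0.0, 1.2912], 'tcp_pos': [0.5468, -0.2267, 0.239], 'orientation': [1.3134, 1.5696, -0.3709], 'contact_force': [0.6798, -0.6684, -3.1249], 'width': 0.0184}
units [ -0.56  -5.49 -24.45] twist units(4deg) [-0.    0.   -0.02]
units [ -0.56  -5.49 -24.45] twist units(4deg) [ 4.5e+01 -3.0e-02 -1.0e-02]
```

Emit:
servo_tool(fingers=[-1,-1,-1,-1,-1,-1,-1,-1], delta_pos=[[-0.5,0,0],[-0.5,-0.1,-0.4],[0,-0.22,-0.8],[0,-0.22,-1],[0,-0.22,-1],[0,-0.22,-1],[0,-0.22,-1],[0,-0.22,-1]], twist=[[0,0,0],[0,0,0],[0,0,0],[0,0,0],[0,0,0],[0,0,0],[0,0,0],[0,0,0]])

```text
time: 17.1
tcp_pos: [0.5303, -0.0915, 0.2627]
orientation: [1.46, 1.567, -0.226]
contact_force: [1.3, 0.0, -2.3]
width: 0.0183
```

Emit:
servo_tool(fingers=[-1,-1,-1,-1,-1,-1,-1,-1], delta_pos=[[0,-0.22,-1],[0,-0.22,-1],[0,-0.22,-1],[0,-0.22,-1],[0,-0.22,-1],[0,-0.22,-1],[0,-0.22,-1],[0,-0.22,-1]], twist=[[0,0,0],[0,0,0],[0,0,0],[0,0,0],[0,0,0],[0,0,0],[0,0,0],[0,0,0]])

```text
time: 17.9
tcp_pos: [0.5045, 0.087, 0.2605]
orientation: [-2.636, 1.57, 1.966]
contact_force: [1.0, 0.3, -1.8]
width: 0.0185
```

```bash
python3 - <<'E'
from h import *
st();plan([.493,.2715,.25],np.radians(-6.5))
E
```

```text
{'time': 17.9, 'joints': [0.1702, 0.2368, 0.1199, 1.4542, 0.0009, 1.8512], 'tcp_pos': [0.5045, 0.087, 0.2605], 'orientation': [-2.6365, 1.5699, 1.9657], 'contact_force': [0.9883, 0.2973, -1.7647], 'width': 0.0185}
units [ 0.53 -1.59 -9.1 ] twist units(4deg) [ 0.05 -0.01  0.01]
units [ 0.53 -1.59 -9.1 ] twist units(4deg) [-4.495e+01 -1.000e-02 -2.000e-02]
```

Emit:
servo_tool(fingers=[-1,-1,-1,-1,-1,-1,-1,-1], delta_pos=[[0,-0.18,-1],[0,-0.18,-1],[0,-0.18,-1],[0,-0.18,-1],[0,-0.18,-1],[0,-0.18,-1],[0,-0.18,-1],[0,-0.18,-1]], twist=[[0,0,0],[0,0,0],[0,0,0],[0,0,0],[0,0,0],[0,0,0],[0,0,0],[0,0,0]])

```text
time: 18.7
tcp_pos: [0.4819, 0.2623, 0.2587]
orientation: [-1.662, 1.566, 2.946]
contact_force: [-0.4, -0.2, -2.0]
width: 0.0185
```

Emit:
servo_tool(fingers=[-1,-1,-1,-1,-1,-1,-1,-1], delta_pos=[[0,-0.1,-0.5],[0,0,0],[0,0,0],[0,0,0],[0,0,0],[0,0,0],[0,0,0],[0,0,0]], twist=[[0,0,0],[0,0,0],[0,0,0],[0,0,0],[0,0,0],[0,0,0],[0,0,0],[0,0,0]])

```text
time: 19.5
tcp_pos: [0.4782, 0.2728, 0.2582]
orientation: [-1.491, 1.565, 3.118]
contact_force: [0.1, 0.3, -2.0]
width: 0.0182
```

```bash
python3 - <<'E'
from h import *
s=st();plan([.493,.2715,.15],np.radians(-6.5))
a=snap('scene','s2.png')[:,:,::-1];b=snap('top','t2.png')[:,:,::-1]
p=env.camera_info('scene');t=np.array(s['tcp_pos']);print('tip scene',proj(p,t-[0,0,.0853]),'pot',proj(p,[.493,.2715,.102]))
c=env.camera_info('top');print('bar top',proj(c,t+[0,0,.025]),'pot',proj(c,[.493,.2715,.102]))
m=np.zeros((400,800,3),np.uint8);m[:]=np.hstack([cv2.resize(a[150:290,330:470],(400,400),interpolation=2),cv2.resize(b[160:300,120:260],(400,400),interpolation=2)])
cv2.imwrite('pics/m2.png',m)
E
```

```text
{'time': 19.5, 'joints': [0.5166, 0.3256, 0.2332, 1.4833, 0.003, 2.191], 'tcp_pos': [0.4782, 0.2728, 0.2582], 'orientation': [-1.4907, 1.565, 3.1181], 'contact_force': [0.1293, 0.2958, -1.9783], 'width': 0.0182}
units [ 5.41  0.77 -0.01] twist units(4deg) [0.14 0.01 0.08]
units [ 5.41  0.77 -0.01] twist units(4deg) [-4.486e+01 -1.300e-01  1.000e-02]
tip scene [402.10781763 200.53930859] pot [396.72943672 228.72352689]
bar top [150.50015867 226.04285281] pot [168.08711365 232.50057785]
```

View pics/m2.png

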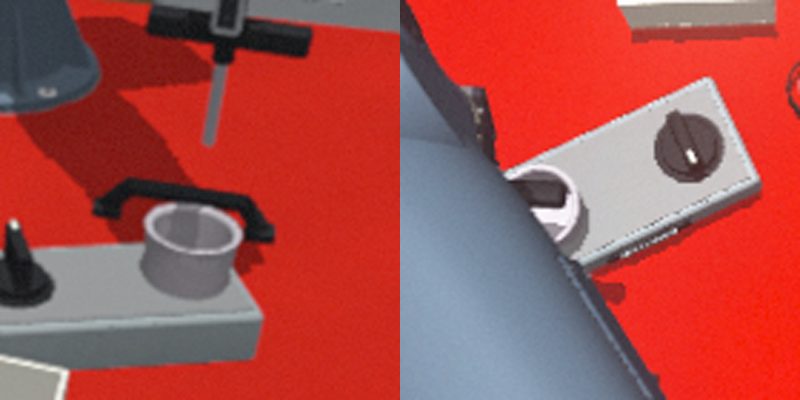

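Emit:
servo_tool(fingers=[-1,-1,-1,-1,-1,-1,-1,-1], delta_pos=[[0,0.4,0],[0,0.35,0],[0.5,0,0],[0.6,0,0],[0.6,0,0],[0.6,0,0],[0.4,0,0],[0,0,0]], twist=[[0.14,0,0.08],[0,0,0],[0,0,0],[0,0,0],[0,0,0],[0,0,0],[0,0,0],[0,0,0]])

```text
time: 20.4
tcp_pos: [0.495, 0.2707, 0.1983]
orientation: [-0.604, 1.569, -2.289]
contact_force: [-0.2, 0.2, -1.8]
width: 0.0185
```

```bash
python3 - <<'E'
from h import *
st();plan([.493,.2715,.147],np.radians(-6.5))
E
```

```text
{'time': 20.4, 'joints': [0.5008, 0.3515, 0.1192, 1.3403, -0.0006, 2.1864], 'tcp_pos': [0.495, 0.2707, 0.1983], 'orientation': [-0.6037, 1.5689, -2.2893], 'contact_force': [-0.2103, 0.1945, -1.7971], 'width': 0.0185}
units [ 2.57 -0.1  -0.03] twist units(4deg) [-0.02  0.02  0.02]
units [ 2.57 -0.1  -0.03] twist units(4deg) [ 4.498e+01  2.000e-02 -3.000e-02]
```

Emit:
servo_tool(fingers=[-1,-1,-1,-1,-1,-1,-1,-1], delta_pos=[[0,-0.1,-0.03],[0.5,0,0],[0.5,0,0],[0.5,0,0],[0.5,0,0],[0.4,0,0],[0,0,0],[0,0,0]], twist=[[0,0,0],[0,0,0],[0,0,0],[0,0,0],[0,0,0],[0,0,0],[0,0,0],[0,0,0]])

```text
time: 21.2
tcp_pos: [0.4929, 0.2716, 0.1462]
orientation: [-0.583, 1.569, -2.269]
contact_force: [1.2, -0.9, -2.0]
width: 0.0185
```

Emit:
servo_tool(fingers=[-1,-1,-1,-1,-1,-1,-1,-1], delta_pos=[[0,0,0],[0,0,0],[0,0,0],[0,0,0],[0,0,0],[0,0,0],[0,0,0],[0,0,0]], twist=[[0,0,0],[0,0,0],[0,0,0],[0,0,0],[0,0,0],[0,0,0],[0,0,0],[0,0,0]])

```text
time: 22.0
tcp_pos: [0.4938, 0.2721, 0.1477]
orientation: [1.605, 1.57, -0.081]
contact_force: [-0.5, -0.0, -2.4]
width: 0.0184
```

```bash
python3 - <<'E'
from h import *
s=st();plan([.493,.2715,.147],np.radians(-6.5))
a=snap('scene','s3.png')[:,:,::-1]
cv2.imwrite('pics/s3c.png',cv2.resize(a[160:300,330:470],(560,560),interpolation=2))
E
```

```text
{'time': 22.0, 'joints': [0.504, 0.3614, 0.0052, 1.2137, -0.0006, 2.1895], 'tcp_pos': [0.4938, 0.2721, 0.1477], 'orientation': [1.6049, 1.5697, -0.0806], 'contact_force': [-0.5282, -0.0306, -2.3883], 'width': 0.0184}
units [ 0.03 -0.04  0.03] twist units(4deg) [-0.02 -0.   -0.02]
units [ 0.03 -0.04  0.03] twist units(4deg) [ 4.498e+01 -2.000e-02  0.000e+00]
```

View pics/s3c.png

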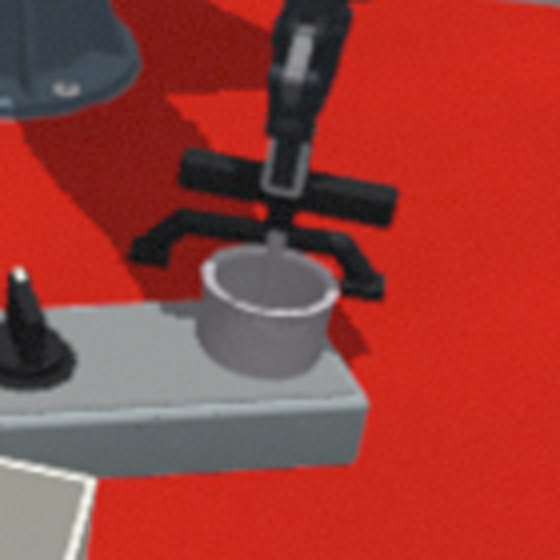

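Emit:
servo_tool(fingers=[-1,-1,-1,-1,-1,-1,-1,-1], delta_pos=[[0,0,0],[0,0,0],[0,0,0],[0,0,0],[0,0,0],[0,0,0],[0,0,0],[0,0,0]], twist=[[0,0,0],[0,0,0],[0,0,0],[0,0,0],[0,0,0],[0,0,0],[0,0,0],[0,0,0]])

```text
time: 22.85
tcp_pos: [0.4937, 0.272, 0.1476]
orientation: [1.453, 1.57, -0.233]
contact_force: [0.3, 0.7, -1.6]
width: 0.0183
```

Emit:
servo_tool(fingers=[-1,-1,-1,-1,-1,-1,-1,-1], delta_pos=[[0,0,0],[0,0,0],[0,0,0],[0,0,0],[0,0,0],[0,0,0],[0,0,0],[0,0,0]], twist=[[0,0,0],[0,0,0],[0,0,0],[0,0,0],[0,0,0],[0,0,0],[0,0,0],[0,0,0]])

```text
time: 23.65
tcp_pos: [0.4937, 0.272, 0.1476]
orientation: [1.506, 1.57, -0.18]
contact_force: [-0.6, 0.6, -2.7]
width: 0.0179
```

Emit:
servo_tool(fingers=[-1,-1,-1,-1,-1,-1,-1,-1], delta_pos=[[-0.4,0,0],[-0.7,0,0],[-0.8,0,0],[-0.8,0,0],[-0.8,0,0],[-0.8,0,0],[-0.8,0,0],[-0.7,0,0]], twist=[[0,0,0],[0,0,0],[0,0,0],[0,0,0],[0,0,0],[0,0,0],[0,0,0],[0,0,0]])

```text
time: 24.45
tcp_pos: [0.4925, 0.2715, 0.2705]
orientation: [-0.046, 1.57, -1.731]
contact_force: [0.3, 1.0, -1.6]
width: 0.0184
```

```bash
python3 - <<'E'
from h import *
st();plan([.5484,-.2273,.26],np.radians(-6.5))
E
```

```text
{'time': 24.45, 'joints': [0.5041, 0.3501, 0.2987, 1.5198, -0.0006, 2.1896], 'tcp_pos': [0.4925, 0.2715, 0.2705], 'orientation': [-0.0456, 1.5701, -1.7312], 'contact_force': [0.2667, 0.9673, -1.6299], 'width': 0.0184}
units [ 0.54  5.63 24.45] twist units(4deg) [-0.02  0.01  0.  ]
units [ 0.54  5.63 24.45] twist units(4deg) [ 4.498e+01  0.000e+00 -2.000e-02]
```

Emit:
servo_tool(fingers=[-1,-1,-1,-1,-1,-1,-1,-1], delta_pos=[[0,0.1,0.5],[0,0.23,1],[0,0.23,1],[0,0.23,1],[0,0.23,1],[0,0.23,1],[0,0.23,1],[0,0.23,1]], twist=[[0,0,0],[0,0,0],[0,0,0],[0,0,0],[0,0,0],[0,0,0],[0,0,0],[0,0,0]])

```text
time: 25.25
tcp_pos: [0.509, 0.1107, 0.2701]
orientation: [1.443, 1.57, -0.239]
contact_force: [0.4, 0.9, -1.4]
width: 0.0184
```

Emit:
servo_tool(fingers=[-1,-1,-1,-1,-1,-1,-1,-1], delta_pos=[[0,0.23,1],[0,0.23,1],[0,0.23,1],[0,0.23,1],[0,0.23,1],[0,0.23,1],[0,0.23,1],[0,0.23,1]], twist=[[0,0,0],[0,0,0],[0,0,0],[0,0,0],[0,0,0],[0,0,0],[0,0,0],[0,0,0]])

```text
time: 26.05
tcp_pos: [0.5239, -0.0647, 0.2668]
orientation: [-0.837, 1.568, -2.522]
contact_force: [0.4, 0.0, -3.0]
width: 0.0184
```

```bash
python3 - <<'E'
from h import *
st();plan([.5484,-.2273,.26],np.radians(-6.5))
E
```

```text
{'time': 26.05, 'joints': [-0.1217, 0.2738, 0.1845, 1.4834, -0.0018, 1.5629], 'tcp_pos': [0.5239, -0.0647, 0.2668], 'orientation': [-0.8369, 1.5682, -2.5215], 'contact_force': [0.3879, 0.05, -2.9746], 'width': 0.0184}
units [0.35 2.14 7.94] twist units(4deg) [-0.01  0.03  0.03]
units [0.35 2.14 7.94] twist units(4deg) [ 4.499e+01  4.000e-02 -4.000e-02]
```

Emit:
servo_tool(fingers=[-1,-1,-1,-1,-1,-1,-1,-1], delta_pos=[[0,0.27,1],[0,0.27,1],[0,0.27,1],[0,0.27,1],[0,0.27,1],[0,0.27,1],[0,0.2,0.8],[0,0.1,0.4]], twist=[[0,0,0],[0,0,0],[0,0,0],[0,0,0],[0,0,0],[0,0,0],[0,0,0],[0,0,0]])

```text
time: 26.85
tcp_pos: [0.5409, -0.2239, 0.2635]
orientation: [-1.228, 1.564, -2.916]
contact_force: [0.2, 0.1, -1.9]
width: 0.0185
```

Emit:
servo_tool(fingers=[-1,-1,-1,-1,-1,-1,-1,-1], delta_pos=[[0,0,0],[0,0,0],[0,0,0],[0,0,0],[0,0,0],[0,0,0],[0,0,0],[0,0,0]], twist=[[0,0,0],[0,0,0],[0,0,0],[0,0,0],[0,0,0],[0,0,0],[0,0,0],[0,0,0]])

```text
time: 27.65
tcp_pos: [0.5407, -0.222, 0.2636]
orientation: [-1.309, 1.564, -2.996]
contact_force: [-0.1, -0.9, -1.7]
width: 0.0182
```

```bash
python3 - <<'E'
from h import *
st();plan([.5484,-.2273,.122],np.radians(-6.5))
E
```

```text
{'time': 27.65, 'joints': [-0.3878, 0.4052, 0.3611, 1.5322, -0.0032, 1.2986], 'tcp_pos': [0.5407, -0.222, 0.2636], 'orientation': [-1.3092, 1.5644, -2.9955], 'contact_force': [-0.0797, -0.8533, -1.696], 'width': 0.0182}
units [7.08 0.46 0.21] twist units(4deg) [-0.03  0.02  0.09]
units [7.08 0.46 0.21] twist units(4deg) [ 4.497e+01  1.400e-01 -4.000e-02]
```

Emit:
servo_tool(fingers=[-1,-1,-1,-1,-1,-1,-1,-1], delta_pos=[[0,0.4,0.21],[0,0,0],[0.5,0,0],[0.5,0,0],[0.4,0,0],[0,0,0],[0,0,0],[0,0,0]], twist=[[0,0.02,0.09],[0,0,0],[0,0,0],[0,0,0],[0,0,0],[0,0,0],[0,0,0],[0,0,0]])

```text
time: 28.45
tcp_pos: [0.5483, -0.2275, 0.2319]
orientation: [-1.89, 1.57, 2.707]
contact_force: [-0.7, 0.6, -1.8]
width: 0.0184
```

```bash
python3 - <<'E'
from h import *
s=st();plan([.5484,-.2273,.122],np.radians(-6.5))
E
```

```text
{'time': 28.45, 'joints': [-0.3933, 0.4152, 0.2961, 1.4528, 0.0, 1.2932], 'tcp_pos': [0.5483, -0.2275, 0.2319], 'orientation': [-1.8898, 1.5697, 2.7068], 'contact_force': [-0.6946, 0.6446, -1.7869], 'width': 0.0184}
units [ 5.49  0.01 -0.01] twist units(4deg) [-0.03 -0.    0.01]
units [ 5.49  0.01 -0.01] twist units(4deg) [4.497e+01 2.000e-02 1.000e-02]
```

Emit:
servo_tool(fingers=[-1,-1,-1,-1,-1,-1,-1,-1], delta_pos=[[0.4,0,0],[0.7,0,0],[0.7,0,0],[0.7,0,0],[0.7,0,0],[0.7,0,0],[0.6,0,0],[0.4,0,0]], twist=[[0,0,0],[0,0,0],[0,0,0],[0,0,0],[0,0,0],[0,0,0],[0,0,0],[0,0,0]])

```text
time: 29.25
tcp_pos: [0.5495, -0.2278, 0.1298]
orientation: [1.305, 1.567, -0.381]
contact_force: [-0.3, -0.2, -3.3]
width: 0.0184
```

```bash
python3 - <<'E'
from h import *
s=st();plan([.5484,-.2273,.1205],np.radians(-6.5))
E
```

```text
{'time': 29.25, 'joints': [-0.3931, 0.4301, 0.0612, 1.1983, 0.0, 1.2933], 'tcp_pos': [0.5495, -0.2278, 0.1298], 'orientation': [1.305, 1.5672, -0.3814], 'contact_force': [-0.2909, -0.1504, -3.2919], 'width': 0.0184}
units [ 0.47 -0.06 -0.02] twist units(4deg) [-0.03  0.01 -0.05]
units [ 0.47 -0.06 -0.02] twist units(4deg) [ 4.497e+01 -8.000e-02 -2.000e-02]
```

Settle it gently onto the walls.

Emit:
servo_tool(fingers=[-1,-1,-1,-1,-1,-1,-1,-1], delta_pos=[[0.1,-0.05,0],[0.12,0,0],[0.12,0,0],[0.08,0,0],[0.04,0,0],[0,0,0],[0,0,0],[0,0,0]], twist=[[0,0,0],[0,0,0],[0,0,0],[0,0,0],[0,0,0],[0,0,0],[0,0,0],[0,0,0]])

```text
time: 30.05
tcp_pos: [0.549, -0.228, 0.1208]
orientation: [1.303, 1.565, -0.383]
contact_force: [0.6, -0.1, -1.7]
width: 0.0184
```

Emit:
servo_tool(fingers=[-1,-1,-1,-1,-1,-1,-1,-1], delta_pos=[[0.06,0,0],[0.06,0,0],[0,0,0],[0,0,0],[0,0,0],[0,0,0],[0,0,0],[0,0,0]], twist=[[0,0,0],[0,0,0],[0,0,0],[0,0,0],[0,0,0],[0,0,0],[0,0,0],[0,0,0]])

```text
time: 30.85
tcp_pos: [0.5494, -0.2281, 0.1203]
orientation: [1.296, 1.563, -0.39]
contact_force: [-0.7, 0.7, 0.6]
width: 0.0185
```

```bash
python3 - <<'E'
from h import *
s=st();plan([.5484,-.2273,.1205],np.radians(-6.5))
E
```

```text
{'time': 30.85, 'joints': [-0.3936, 0.4307, 0.0375, 1.1703, 0.0, 1.2928], 'tcp_pos': [0.5494, -0.2281, 0.1203], 'orientation': [1.2959, 1.5635, -0.3905], 'contact_force': [-0.7416, 0.6949, 0.589], 'width': 0.0185}
units [-0.01 -0.05 -0.04] twist units(4deg) [-0.03  0.03 -0.1 ]
units [-0.01 -0.05 -0.04] twist units(4deg) [ 4.497e+01 -1.600e-01 -4.000e-02]
```

Emit:
servo_tool(fingers=[0.3,1,1,1,1,1,1,1], delta_pos=[[0,0,0],[0,0,0],[0,0,0],[0,0,0],[0,0,0],[0,0,0],[0,0,0],[0,0,0]], twist=[[0,0,0],[0,0,0],[0,0,0],[0,0,0],[0,0,0],[0,0,0],[0,0,0],[0,0,0]])

```text
time: 31.65
tcp_pos: [0.5497, -0.2283, 0.1206]
orientation: [1.296, 1.563, -0.39]
contact_force: [-0.3, 0.4, 0.6]
width: 0.0853
```

Emit:
servo_tool(fingers=[1,1,1,1,1,1,1,1], delta_pos=[[-0.3,0,0],[-0.6,0,0],[-0.8,0,0],[-1,0,0],[-1,0,0],[-1,0,0],[-1,0,0],[-0.5,0,0]], twist=[[0,0,0],[0,0,0],[0,0,0],[0,0,0],[0,0,0],[0,0,0],[0,0,0],[0,0,0]])

```text
time: 32.45
tcp_pos: [0.5478, -0.2275, 0.2548]
orientation: [1.294, 1.561, -0.392]
contact_force: [0.1, 0.1, 0.3]
width: 0.0854
```

```bash
python3 - <<'E'
from h import *
st();c=env.camera_info('wrist');w=snap('wrist','w5.png')[:,:,::-1];a=snap('scene','s5.png')[:,:,::-1]
print(proj(c,[.5482,-.2271,.145]),proj(c,[.549,-.228,.145]))
cv2.imwrite('pics/m5.png',np.hstack([cv2.resize(w,(400,300)),cv2.resize(a,(400,300))]))
m=np.zeros((600,800,3),np.uint8);m[:,:400]=np.vstack([cv2.resize(w[80:305,180:405],(400,400)),np.zeros((200,400,3),np.uint8)]);m[:400,400:]=cv2.resize(a[160:270,160:270],(400,400));m[400:,:]=0
m[400:,:267]=cv2.resize(a,(267,200))
cv2.imwrite('pics/m5.png',m)
E
```

```text
{'time': 32.45, 'joints': [-0.3936, 0.4066, 0.341, 1.4958, 0.0, 1.2928], 'tcp_pos': [0.5478, -0.2275, 0.2548], 'orientation': [1.2943, 1.5614, -0.3921], 'contact_force': [0.085, 0.1033, 0.2729], 'width': 0.0854}
[279.36175094 197.05091169] [280.4049196  197.95538644]
```

View pics/m5.png

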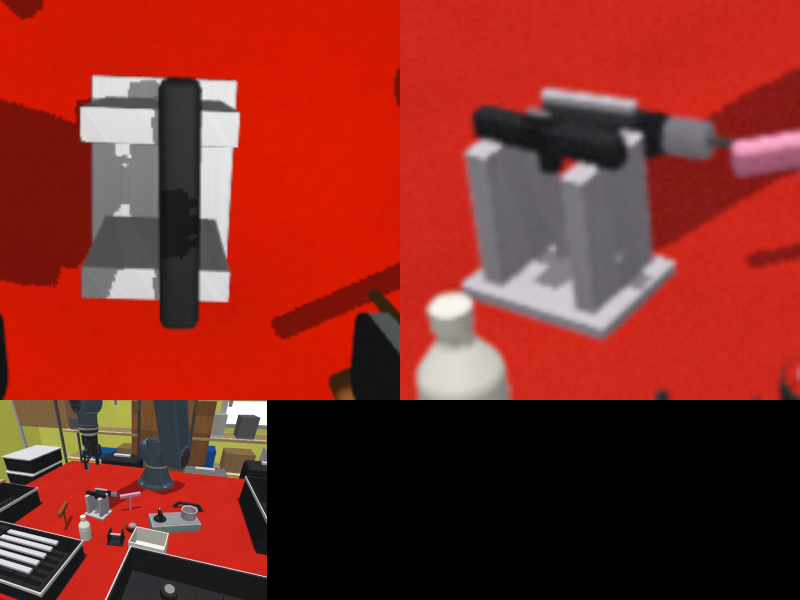

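```bash
python3 -c "
from plant import env
print(env.hand_in())"
```

```text
the job is handed in; nothing more can be done
None
```

The job is done and handed in at about 32.5 s of the 72 s allowed; the hand-in itself gives no verdict.

- **Switch:** I twisted it clockwise until it hit its stop. The grip then slipped about 17° past the stop, with about 2 N m on the wrist, so I eased off and released. A wrist picture afterwards showed the switch back at rest.
- **Dip:** I took the black driver from the rack and lowered it upright into the pot. By the measured tool pose, the tip sat about 39 mm below the mouth, roughly 7–8 mm off the floor, for about 2.5 s. The force reading showed only the driver's own weight, so it was not pressing on the pot.
- **Return:** I hung the driver back within about 1 mm of its original place and let go. The last pictures show its bar lying across both side walls and the gripper clear of it. The bystanders look unmoved in the last overview, but I did not measure them.

No check failed. Position estimates from different views disagreed by only 2–4 mm, except that one view put the pot about 8 mm off in y.

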